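# Dock the hand-held lamp meter and zero it

### The job

Take the blue hand-held meter by its narrow grip and lay it gently in the white dock, dial up, its wide head flat down in the nest, and let go of it. Then, with the meter lying in the dock, turn its black knob until the yellow pointer stands at the red zero mark of the scale, and let go. Leave the bottles, beaker, vial and box where they stand.

Things in the scene. Friction and masses are not known exactly. Their poses are not given: they have to be found in the camera images.
- meter: Loose blue hand-held meter, 0.28 kg, dial up, 170 x 76 x 34 mm without its knob. Origin: centre of underside; x along it towards the head, z up. Wide head x = 5 to 85 mm, 76 mm wide; narrow grip with black ribs x = -85 to 5 mm, 44 mm wide. On the head a white round scale (72 mm) with a red zero mark on the +x side of the knob's axis, black marks every 20 degrees. Knob top 68 mm above underside.
- meter_grip (a point): Middle of the meter's narrow grip, 45 mm behind the meter's origin (x = -45 mm) and 17 mm above its underside; the grip is 44 mm wide across y. Axes as the meter's.
- knob_axis (a point): Point on the knob's axis, x = +45 mm of the meter, 56 mm above its underside; does not turn with the knob; axes as the meter's. The knob: black skirt of 50 mm diameter, 35 to 41 mm above the underside, and on it a grip bar 46 mm long, 14 mm wide, up to 68 mm above the underside. A yellow pointer and line mark one end of the bar.
- zero_knob (a joint): Angle of the knob in the meter, rad: 0 when the pointer stands at the red zero mark (bar along the meter's +x), positive counterclockwise from above. Stops at -2.3 and 2.3; stiff enough to stay where it is left.
- dock: White dock fixed on the cart. Origin: on the cart top, under the origin of a docked meter; x towards the nest, z up. Base plate 6 mm thick, x = -97 to 95 mm, 100 mm wide under the head, 64 under the grip. Nest walls up to 22 mm above the cart top: inner faces y = +-42 mm and x = 89 mm; two stubs behind the head's shoulders (x = -5 to 1, |y| over 28 mm): 4 mm of play a side. Tail end open.
- dock_nest (a point): Middle of the nest's floor, x = +45 mm of the dock, 6 mm above the cart top: below the knob's axis of a docked meter. Axes as the dock's.
- dock_tail (a point): Point on the dock's base plate, x = -45 mm of the dock, 6 mm above the cart top: below the middle of a docked meter's grip. Axes as the dock's.
- lotion: White bottle with a teal label, 62 mm wide, 197 mm tall, a bystander. Origin: centre of the underside.
- beaker: Small empty glass beaker, 44 mm wide, 57 mm tall, a bystander. Origin: centre of the underside.
- vial: Small glass vial with a white cap, 28 mm wide, 65 mm tall, a bystander. Origin: centre of the underside.
- film: Orange and white card box, 65 x 113 x 60 mm, a bystander. Origin: centre of the underside.
- cleaner: White spray bottle with a yellow trigger, 58 x 124 x 278 mm, a bystander. Origin: centre of the underside.

How it is judged:
On the way, in this order (a step that is already met when the one before it is completed fails the run):
1. the meter lies in the dock's nest, let go (x of knob_axis in the frame of dock_nest between -0.009 and 0.009 m and y of knob_axis in the frame of dock_nest between -0.009 and 0.009 m and x of meter_grip in the frame of dock_tail between -0.009 and 0.009 m and y of meter_grip in the frame of dock_tail between -0.014 and 0.014 m and z of meter in the frame of dock below 0.01 m and angle between meter's own z axis and vertical below 0.06 rad and contact force between the fingers and meter below 0.1 N), for 0.2 s.
2. the pointer has been turned to the zero mark (x of knob_axis in the frame of dock_nest between -0.009 and 0.009 m and y of knob_axis in the frame of dock_nest between -0.009 and 0.009 m and x of meter_grip in the frame of dock_tail between -0.009 and 0.009 m and y of meter_grip in the frame of dock_tail between -0.014 and 0.014 m and z of meter in the frame of dock below 0.01 m and angle between meter's own z axis and vertical below 0.06 rad and value of joint zero_knob between -0.13 and 0.13 rad), for 0.2 s.
At the end, for the whole second after the job is handed in: The meter lies dial up and flat in the dock's nest (within the nest's play: 9 mm at the knob and lengthwise, 14 mm sideways at the grip, underside on the base plate within 4 mm, tilted less than 0.06 rad), its pointer within 0.13 rad (7 degrees) of the zero mark, let go and at rest (all of step 2 and linear speed of meter below 0.02 m/s and velocity of joint zero_knob between -0.1 and 0.1 rad/s and contact force between the fingers and meter below 0.1 N); the robot touches nothing.
It fails at once if a bystander (bottle, beaker, vial or box) is moved by more than 30 mm or tipped (distance of any of lotion, beaker, vial, film, cleaner from where it was at the start of the episode above 0.03 m or angle between any of lotion, beaker, vial, film, cleaner's own z axis and vertical above 0.4 rad).
It fails at once if the meter is let go more than about 2 cm above the dock's base plate (dropped in) (horizontal distance between meter and dock below 0.08 m and z of meter in the frame of dock above 0.026 m and contact force between the fingers and meter below 0.1 N).
It fails at once if the meter is dropped or rammed into the dock (more than 80 N) (contact force between meter and dock above 80 N).
It also fails if it takes over 50 s, if anything falls off the work surface, if the arm or the gripper's body presses on something with over 40 N, if the wrist force passes 120 N, or if a joint passes its speed limit or range.

### The arm

A 7-joint arm with a two-finger parallel gripper is mounted at the origin on a cart in front of the work surface, level with it; the furniture and walls round the work are solid. World frame = base frame: x ahead of the robot, y to its left, z up, the work surface at z = 0. Lengths are in m, angles in rad, forces in N, time in s.
With the tool pointing down it reaches from about 0.35 to 0.9 m from the base axis. Payload 8.1 kg.
Tool frame: the origin (TCP) lies on the centre line of the jaws, within the pads' length; the fingertips stand 11 mm ahead of it and the grasp point (between the pads) lies 8 mm behind it (arm.nose_length is the distance from the TCP to the fingertips, in m); z points along the fingers, y is the line along which they close (so a half turn about z gives the same grasp; the last joint's range is limited). The gripper opens to 92 mm and grips with 3 to 60 N. Pads are 19 mm wide; open, the fingers measure 130 mm over their backs; the gripper's body (75 mm by 190 mm) begins 47 mm behind the grasp point.
Start: joints at [-0.103, 0.434, 0.025, 1.573, -0.012, 1.134, -0.075], TCP at [0.625, -0, 0.238] pointing down, gripper open.
Joint ranges: [-2.62, 2.62], [-0.44, 2.09], [-1.27, 1.32], [0.08, 2.57], [-1.32, 4.46], [0.12, 2], [-2.74, 2.74]. Speed limits (rad/s): [2.22, 2.22, 3.01, 3.01, 3.14, 3.14, 3.14].

### API

Orientations are given as a rotation vector (axis times angle).
In Python, from cell import arm gives the robot as it stands.
- The arm moves only by the tool jog_arm, never from a script. Its argument "moves" is a list of rows, each a list of 4 numbers: the shift along the tool's x, y, z in m, then the turn about the tool's z in rad. In form: [[tx, ty, tz, spin], ...]. A call has 1 to 20 rows; each row is the pose to reach, as a shift and turn from the pose commanded when the call began, along the tool's axes at that moment; what a row does not reach only later rows make up. A row lasts 1/8 s, in which the tool goes at most 62.5 mm and 10.7 degrees, less where a joint would pass 70% of its speed; a pose out of reach is approached as far as the arm can. A call with a gripper value outside its range is refused whole. "hand" is the finger opening in m, from 0 to 0.0918, set as the call begins (left out, the last holds). The fingers move at their own pace and stop on an object; "newtons" is the grip in N (left out, the last holds). Time passes only in rows, so rows that repeat a pose let the fingers close. It gives the time, the measured TCP pose, the force, the opening and the grip force at its end, in the units of the state.
- arm.observe(): the state, without advancing time (a new reading comes with each control period).
- arm.get_image(name): name is "scene" or "side" or "wrist"; returns a dict with "color" (420x560x3 uint8, red, green, blue), "z_map" (420x560 float32, m along the optical axis (not along the pixel's ray), 0 where there is no reading), "fx", "fy", "cx", "cy" (pixels), "rvec" (rotation vector, rad) and "tvec" (3), from world to camera coordinates, as OpenCV has them. Camera axes: x right, y down, z forward; pixel columns grow to the right and rows downward; lengths in m; the calibration is good to about 2 mm. A picture is of the moment at which its call begins.
- arm.sign_off(): hands the job in; it is judged then, once.
The state is a dict: "clock": time; "joints": joint angles; "dq": joint speeds; "joint_efforts": joint torques, N m; "position": TCP position; "ee_rot": TCP orientation; "force": force on the tool from outside, world axes, zero at the start; "ft_torque": the same for the moment, N m; "width": opening from 0.0 (shut) to 1.0 (fully open); "gripper_force": force on a finger pad.
Only numpy, scipy, OpenCV 4.12 (cv2) and the standard library are available. Lean on these libraries where they do the work, as an engineer would, in place of code of your own. Each camera call takes 0.05 s, during which the arm holds its last target. There are 200 camera calls.

## Working session

There is one attempt and no reset: what is moved stays moved. The work goes in short steps, Python scripts to look and compute and a tool call to move; the robot and the scene stay as the last step left them, time stands still between calls to the robot, and variables do not carry over. Pictures are saved under pics/ and viewed, at most 10 in all, crops included, and the job is handed in when it is done.

Besides the shell and the picture viewer there is one more tool, called in YAML: its name, and indented under it one key for each argument. jog_arm: Moves the arm, as the interface text tells. Its arguments: {"type":"object","properties":{"moves":{"type":"array"},"hand":{"type":"number"},"newtons":{"type":"number"}},"required":["moves"]}

```bash
ls; mkdir -p pics
cat > h.py <<'E'
import numpy as np, cv2
from cell import arm
def get(n):
    im=arm.get_image(n); R=cv2.Rodrigues(np.array(im["rvec"],float))[0]; return im,R,np.array(im["tvec"],float).ravel()
def cloud(im,R,t):
    z=im["z_map"]; v,u=np.indices(z.shape)
    P=np.dstack([(u-im["cx"])/im["fx"]*z,(v-im["cy"])/im["fy"]*z,z])
    return (P-t)@R   # world
def plane(im,R,t,uv,h):
    uv=np.atleast_2d(uv).astype(float)
    d=np.c_[(uv[:,0]-im["cx"])/im["fx"],(uv[:,1]-im["cy"])/im["fy"],np.ones(len(uv))]@R
    c=-R.T@t; return c+d*((h-c[2])/d[:,2])[:,None]
def save(im,n): cv2.imwrite("pics/"+n,cv2.cvtColor(im["color"],cv2.COLOR_RGB2BGR))
E
python3 - <<'E'
from h import *
for n in ["scene","side","wrist"]:
    im,R,t=get(n); save(im,n+"0.png"); print(n,-R.T@t)
    np.savez("pics/"+n+"0.npz",**im)
    C=cloud(im,R,t); hsv=cv2.cvtColor(im["color"],cv2.COLOR_RGB2HSV)
    m=cv2.inRange(hsv,(100,110,40),(125,255,255))
    k,l,s,c=cv2.connectedComponentsWithStats(m)
    for i in range(1,k):
        if s[i,4]>150: print(s[i],np.median(C[l==i],0).round(3))
print(arm.observe(), arm.nose_length)
E
cd pics; python3 -c "
import cv2,numpy as np
a=[cv2.imread(n+'0.png') for n in ('scene','side')]
cv2.imwrite('a.png',cv2.resize(np.vstack(a),None,fx=.714,fy=.714))"
```

```text
pics
scene [0.10360339 0.4515605  0.77987487]
[ 202  259   74   68 1476] [0.457 0.172 0.034]
side [ 0.50489459 -0.96815291  0.67253943]
[231 192  63  21 744] [0.486 0.139 0.027]
wrist [0.62503294 0.08495354 0.38440311]
[  45    0  192   75 4559] [0.473 0.151 0.034]
{'clock': 0.15, 'joints': array([-0.10258547,  0.43504214,  0.02495435,  1.57385131, -0.01162601,
        1.13401286, -0.07507508]), 'dq': array([-0.00102081, -0.00423792, -0.00103377, -0.0022093 , -0.00012164,
       -0.00101041,  0.00132557]), 'joint_efforts': array([ 9.13879558e-04, -6.68263149e+01,  9.85680185e-01, -3.14695251e+01,
       -6.03506877e-02,  3.94195947e-02,  8.07748006e-05]), 'position': array([ 6.24636591e-01, -3.39421977e-05,  2.37152159e-01]), 'ee_rot': array([-2.22095214e+00, -2.22083898e+00,  1.37854267e-03]), 'force': array([-0.16320498, -0.0634386 ,  0.83803701]), 'ft_torque': array([0.04852579, 0.00067394, 0.04515992]), 'gripper_force': 0.0, 'width': 1.0038740588321409} 0.011
```

View pics/scene0.png

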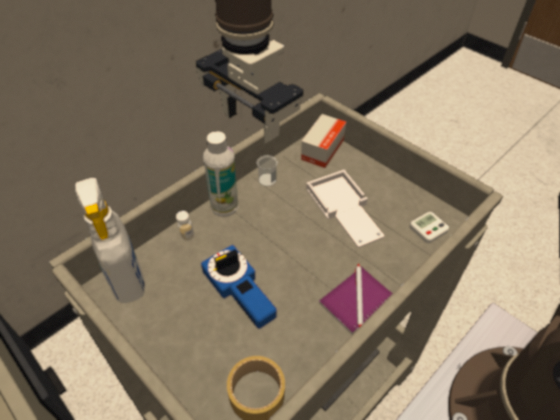

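View pics/side0.png

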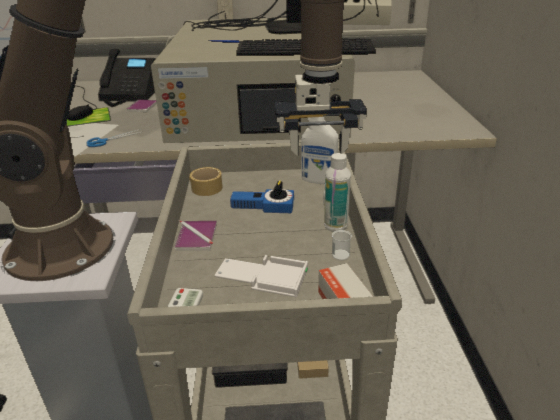

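View pics/wrist0.png

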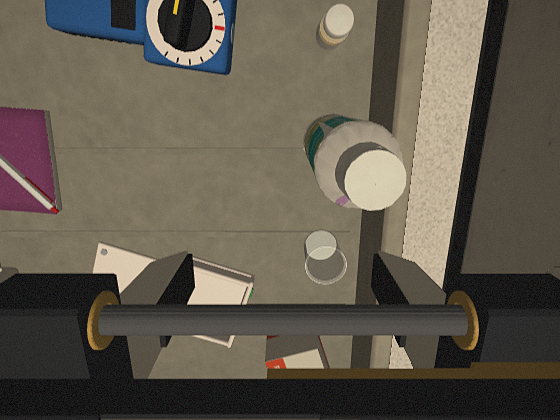

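The scene view shows the meter with its head at (230,265) and tail at (262,315). The dock's nest is at (337,193) and its tail at (368,240). In the wrist view the knob is at about (187,20), with the yellow pointer up at (177,5) and the red zero at (220,28). So the knob stands at about +100°.

```bash
cat > meas.py <<'E'
from h import *
def rect(P,head):
    r=cv2.minAreaRect((P[:,:2]*1000).astype(np.float32)); b=cv2.boxPoints(r)
    e=[b[1]-b[0],b[2]-b[1]]; L=max(e,key=np.linalg.norm); a=np.arctan2(L[1],L[0])
    if np.cos(a-head)<0: a+=np.pi
    return np.round(r[0],1),np.round(sorted(r[1]),1),round(float((a+np.pi)%(2*np.pi)-np.pi),3)
def big(m):
    m=cv2.morphologyEx(m.astype(np.uint8),cv2.MORPH_OPEN,np.ones((2,2)))
    k,l,s,c=cv2.connectedComponentsWithStats(m); return l==1+np.argmax(s[1:,4])
E
python3 - <<'E'
from meas import *
for n in ["scene","side"]:
    im,R,t=get(n); C=cloud(im,R,t); x,y,z=C[...,0],C[...,1],C[...,2]
    hsv=cv2.cvtColor(im["color"],cv2.COLOR_RGB2HSV)
    m=big((abs(z-.034)<.006)&(np.hypot(x-.47,y-.155)<.13)); print(n,"meter",m.sum(),rect(C[m],-.2))
    inr=(x>.4)&(x<.7)&(y>-.22)&(y<.06)
    d=big((z>.003)&(z<.027)&inr&(hsv[...,1]<70)&(hsv[...,2]>130)); print("dock",d.sum(),rect(C[d],-.2), np.percentile(C[d][:,2],[5,50,95]).round(4))
    for nm,mm,h in(("meter",m,.034),("dock",d,.006)):
        v,u=np.nonzero(mm); print(nm,"plane",rect(plane(im,R,t,np.c_[u,v],h),-.2))
    ye=(abs(hsv[...,0].astype(int)-27)<6)&(hsv[...,1]>150)&(np.hypot(x-.53,y-.14)<.06)&(z>.03); print("yellow",ye.sum(),np.median(C[ye],0).round(4) if ye.any() else 0)
    out=np.zeros_like(im["color"]);out[m]=(0,0,255);out[d]=(255,255,255);out[ye]=(255,255,0)
    cv2.imwrite(f"pics/m_{n}.png",out[...,::-1])
import os
im,R,t=get("wrist"); C=cloud(im,R,t); hsv=cv2.cvtColor(im["color"],cv2.COLOR_RGB2HSV)
ye=cv2.inRange(hsv,(20,150,100),(35,255,255))[:80,:260]; v,u=np.nonzero(ye); print("wrist yellow",len(u),u.mean(),v.mean(),np.median(C[v,u],0).round(4))
# dock tail plate hsv
print(hsv[280,110], C[280,110])
E
cd pics; python3 -c "
import cv2,numpy as np
cv2.imwrite('m.png',cv2.resize(np.hstack([cv2.imread('m_scene.png'),cv2.imread('m_side.png')]),None,fx=.7,fy=.7))"
```

```text
scene meter 1991 (array([320.5, 259.5]), array([117.6, 567.3]), -0.52)
dock 2612 (array([306.7,  87.7]), array([153.3, 819.2]), -0.877) [0.0048 0.0077 0.0224]
meter plane (array([486.1, 158.7]), array([ 76.2, 171.1]), -0.14)
dock plane (array([ 484.3, -145.5]), array([109.5, 206.3]), -0.339)
yellow 43 [0.5381 0.1622 0.0691]
side meter 604 (array([ 461.7, -361.3]), array([ 167.6, 1205.2]), -1.638)
dock 2216 (array([ 455.5, -514.4]), array([191. , 892.6]), -1.673) [0.0033 0.0062 0.0211]
meter plane (array([495.7, 144. ]), array([ 80.3, 167.1]), -0.084)
dock plane (array([ 487.7, -137.7]), array([120.7, 189. ]), -0.323)
yellow 9 [0.5407 0.164  0.0677]
wrist yellow 59 175.22033898305085 6.559322033898305 [0.5374 0.1578 0.069 ]
[100  22  35] [0.57702618 0.03723509 0.2999534 ]
```

View pics/m.png

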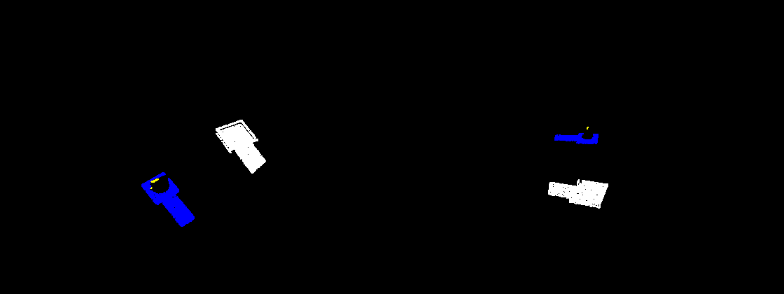

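The masks show the meter and dock cleanly, at scene positions about (330,265) and (345,210). Side walls are included in the dock outline, so I'll hover and measure both from above with the wrist camera.

jog_arm:
  moves:
    - [-0.05,-0.05,0,0]
    - [-0.1,-0.1,0,0]
    - [-0.1,-0.1,0,0]
    - [-0.1,-0.1,0,0]
  hand: 0.09

```text
clock: 0.8
position: [0.5248, -0.1007, 0.2382]
ee_rot: [2.223, 2.219, 0.001]
force: [0.9, 0.8, -0.5]
width: 0.98
gripper_force: 0.0
```

Run:
```python
from meas import *
im,R,t=get("wrist"); C=cloud(im,R,t); save(im,"w1.png"); np.savez("pics/w1.npz",**im)
x,y,z=C[...,0],C[...,1],C[...,2]; hsv=cv2.cvtColor(im["color"],cv2.COLOR_RGB2HSV)
inr=(x>.36)&(x<.62)&(y>-.25)&(y<-.04)
for lo,hi,h in((.0035,.009,.006),(.018,.026,.022),(.0035,.026,.006)):
    d=(z>lo)&(z<hi)&inr&(im["z_map"]>0)&(hsv[...,1]<60)&(hsv[...,2]>110)
    d&=big(d); v,u=np.nonzero(d); print(h,d.sum(),rect(C[d],-.3),rect(plane(im,R,t,np.c_[u,v],h),-.3))
print(arm.observe()["position"])
```

```text
0.006 9201 (array([ 481.6, -137.4]), array([ 97.7, 185.8]), -0.327) (array([ 481.5, -137.7]), array([ 98.3, 185.7]), -0.328)
0.022 920 (array([ 534.1, -155.9]), array([85. , 98.8]), 1.232) (array([ 533.8, -155.8]), array([84.5, 98.6]), 1.231)
0.006 10357 (array([ 483.6, -138.9]), array([ 99.3, 190.7]), -0.328) (array([ 484.4, -142.9]), array([106.8, 194.3]), -0.334)
[ 0.52578185 -0.09932538  0.23809349]
```

View pics/w1.png

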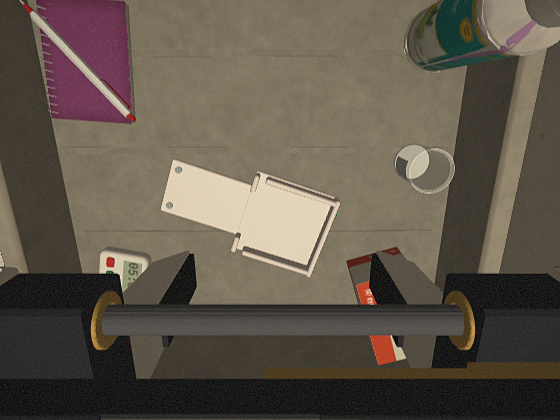

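jog_arm:
  moves:
    - [0.06,-0.02,0,0]
    - [0.12,-0.04,0,0]
    - [0.18,-0.04,0,0]
    - [0.18,-0.04,0,0]
    - [0.18,-0.04,0,0]

```text
clock: 1.48
position: [0.4856, 0.0814, 0.2376]
ee_rot: [-2.218, -2.224, -0.0]
force: [0.6, 0.0, 0.2]
width: 0.98
gripper_force: 0.0
```

Run:
```python
from meas import *
im,R,t=get("wrist"); C=cloud(im,R,t); save(im,"w2.png"); np.savez("pics/w2.npz",**im)
x,y,z=C[...,0],C[...,1],C[...,2]; hsv=cv2.cvtColor(im["color"],cv2.COLOR_RGB2HSV)
m=(abs(z-.034)<.005)&(np.hypot(x-.486,y-.158)<.13)&(im["z_map"]>0); m&=big(m)
v,u=np.nonzero(m); print(m.sum(),rect(C[m],-.14),rect(plane(im,R,t,np.c_[u,v],.034),-.14))
ye=(cv2.inRange(hsv,(20,150,100),(35,255,255))>0)&(np.hypot(x-.53,y-.15)<.06)
print("yellow",ye.sum(),C[ye].mean(0))
b=(z>.06)&(z<.075)&(np.hypot(x-.53,y-.15)<.05);print("bar",rect(C[b],1.7))
print(arm.observe()["position"],arm.observe()["joints"])
```

```text
7952 (array([492.2, 158.4]), array([ 75. , 168.2]), -0.139) (array([491.8, 158.7]), array([ 74.3, 166.6]), -0.141)
yellow 125 [0.53845612 0.16058908 0.09075772]
bar (array([536. , 152.9]), array([14.5, 46.1]), 1.283)
[0.48555258 0.08028847 0.23755379] [-0.22290356  0.22350615 -0.05981507  1.88434522  0.01552268  1.0343223
 -0.2885705 ]
```

The wrist view puts the dock at about (255,215), yaw -0.33, origin (484.5,-139). The meter origin is at (491.5,158.6), yaw -0.14. Before descending, I'll check clearance around the grasp.

Run:
```python
import numpy as np
from h import *
z0=np.load("pics/scene0.npz"); im=dict(z0); R=cv2.Rodrigues(im["rvec"])[0]; t=im["tvec"].ravel(); C=cloud(im,R,t)
ok=(im["z_map"]>0)
P=C[ok]
for (gx,gy,yaw,nm) in((.4568,.1635,-.14,"meter"),(.4513,-.1278,-.33,"dock"),(.536,.153,-.14,"spin")):
    c,s=np.cos(yaw),np.sin(yaw); d=P[:,:2]-[gx,gy]; a=d@[c,s]; b=d@[-s,c]
    for zl in(.012,.06,.15):
        k=(P[:,2]>zl)&(P[:,2]<.4)&(abs(a)<.06)&(abs(b)<.15)
        h=np.histogram(b[k],np.arange(-.15,.151,.02))[0]; print(nm,zl,h)
v,u=np.nonzero(ok&(C[...,2]>.2)&(C[...,2]<.3)); 
k=(C[...,0]>.3)&(C[...,0]<.8)&(abs(C[...,1])<.45)&(C[...,2]>.2)&(C[...,2]<.3)&ok; print(C[k].min(0),C[k].max(0),np.median(C[k],0))
```

```text
meter 0.012 [  0   0   0   0   0  62 424 674 589  83   0   0   0   0   0]
meter 0.06 [0 0 0 0 0 0 0 0 0 0 0 0 0 0 0]
meter 0.15 [0 0 0 0 0 0 0 0 0 0 0 0 0 0 0]
dock 0.012 [ 16   9   1   0   0  79   1   0   5  72   0   0   0 192 274]
dock 0.06 [  0   0   0   0   0   0   0   0   0   0   0   0   0 192 274]
dock 0.15 [  0   0   0   0   0   0   0   0   0   0   0   0   0 192 274]
spin 0.012 [764 805   5   0   0 154 378 471 559 233   0   0   0   0 120]
spin 0.06 [764 805   5   0   0   0  63  93  53   0   0   0   0   0  83]
spin 0.15 [764 805   5   0   0   0   0   0   0   0   0   0   0   0   0]
[ 0.53617418 -0.03688466  0.200091  ] [0.70988135 0.32861267 0.29998937] [0.62822347 0.29754386 0.26646055]
```

jog_arm:
  moves:
    - [0.04,-0.014,0,0.18]
    - [0.083,-0.028,0,0.36]
    - [0.083,-0.028,0.02,0.54]
    - [0.083,-0.028,0.04,0.72]
    - [0.083,-0.028,0.06,0.9]
    - [0.083,-0.028,0.08,1.08]
    - [0.083,-0.028,0.09,1.26]
    - [0.083,-0.028,0.1,1.44]
    - [0.083,-0.028,0.1,1.62]
    - [0.083,-0.028,0.1,1.71]
    - [0.083,-0.028,0.1,1.71]
    - [0.083,-0.028,0.1,1.71]
  hand: 0.07

```text
clock: 3.02
position: [0.4574, 0.1626, 0.1377]
ee_rot: [3.134, -0.217, 0.0]
force: [-0.4, -0.1, 0.3]
width: 0.762
gripper_force: 0.0
```

Run:
```python
from meas import *
o=arm.observe(); print(o["position"],o["joints"].round(2)); Rt=cv2.Rodrigues(o["ee_rot"])[0]; print(Rt.round(3), "yaw tool x",np.arctan2(Rt[1,0],Rt[0,0]))
im,R,t=get("wrist"); C=cloud(im,R,t); save(im,"w3.png")
x,y,z=C[...,0],C[...,1],C[...,2]
m=(abs(z-.034)<.005)&(np.hypot(x-.486,y-.158)<.13)&(im["z_map"]>0); m&=big(m)
print(m.sum(),rect(C[m],-.14))
b=(z>.06)&(z<.075)&(np.hypot(x-.53,y-.15)<.05);print("bar",rect(C[b],1.7))
```

```text
[0.45735283 0.16255711 0.13772323] [-0.6   0.33  0.19  2.04 -0.09  0.78 -2.07]
[[ 0.99  -0.138  0.   ]
 [-0.138 -0.99  -0.   ]
 [ 0.     0.    -1.   ]] yaw tool x -0.13808858352950854
13539 (array([491.5, 158.7]), array([ 75. , 166.7]), -0.139)
bar (array([535.6, 153.3]), array([14. , 46.3]), 1.286)
```

View pics/w3.png

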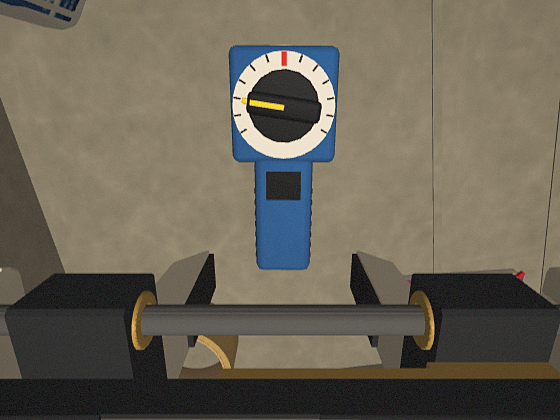

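The wrist view shows the meter straight between the jaws, with its grip ending at about (283,268). The pointer lies left at (245,103) and the red zero is up at (284,58), so the knob is at about +1.43 rad. Descending now.

jog_arm:
  moves:
    - [0,-0.001,0.04,0]
    - [0,-0.001,0.08,0]
    - [0,-0.001,0.105,0]
    - [0,-0.001,0.121,0]
    - [0,-0.001,0.121,0]
    - [0,-0.001,0.121,0]

```text
clock: 3.82
position: [0.4576, 0.164, 0.0173]
ee_rot: [-3.134, 0.218, -0.001]
force: [0.6, -0.5, -0.1]
width: 0.762
gripper_force: 0.0
```

jog_arm:
  moves:
    - [0,0,0,0]
    - [0,0,0,0]
    - [0,0,0,0]
    - [0,0,0,0]
    - [0,0,0,0]
  hand: 0.03
  newtons: 45

```text
clock: 4.45
position: [0.4572, 0.1638, 0.017]
ee_rot: [-3.134, 0.219, -0.0]
force: [-0.8, -1.4, 6.3]
width: 0.478
gripper_force: 44.9
```

jog_arm:
  moves:
    - [0,0,-0.01,0]
    - [0,0,-0.03,0]
    - [0,0,-0.05,0]
    - [0,0,-0.07,0]
    - [0,0,-0.09,0]
    - [0,0,-0.1,0]
    - [0,0,-0.1,0]
    - [0,0,-0.1,0]

```text
clock: 5.45
position: [0.4567, 0.1638, 0.1161]
ee_rot: [3.133, -0.218, -0.001]
force: [-0.2, 0.1, -3.1]
width: 0.48
gripper_force: 44.9
```

```bash
cat > held.py <<'E'
from meas import *
# meter in tool frame: top-plane extents & tilt, and bar
def held(save_as=None):
    o=arm.observe(); im,R,t=get("wrist"); C=cloud(im,R,t)
    if save_as: save(im,save_as)
    Rt=cv2.Rodrigues(o["ee_rot"])[0]; T=(C-o["position"])@Rt   # tool coords
    hsv=cv2.cvtColor(im["color"],cv2.COLOR_RGB2HSV)
    bl=(cv2.inRange(hsv,(100,110,40),(125,255,255))>0)&(im["z_map"]>0)&(abs(T[...,1])<.06)&(T[...,0]>.0)&(T[...,0]<.15)&(T[...,2]<.0)
    Q=T[bl]; A=np.c_[Q[:,:2],np.ones(len(Q))]; k=np.ones(len(Q),bool)
    for _ in range(4):
        p=np.linalg.lstsq(A[k],Q[k,2],rcond=None)[0]; k=abs(A@p-Q[:,2])<.002
    print("tool pos",o["position"].round(4),"yaw",np.arctan2(Rt[1,0],Rt[0,0]).round(4),"j7",o["joints"].round(2))
    print("plane dz/dx,dz/dy,z0",p.round(4),k.sum())
    H=Q[k]; h=H[H[:,0]>.06]; print("front x",np.percentile(H[:,0],99.5).round(4),"head y",np.percentile(h[:,1],[.5,99.5]).round(4))
    b=(T[...,2]<p[0]*T[...,0]+p[1]*T[...,1]+p[2]-.028)&(T[...,2]>p[2]-.045)&(abs(T[...,0]-.08)<.03)&(abs(T[...,1])<.04)&(im["z_map"]>0)
    print("bar tool",rect(T[b],1.5))
    return o
E
python3 -c "
from held import *
held('w4.png')"
```

```text
tool pos [0.4567 0.1638 0.1161] yaw -0.1392 j7 [-0.6   0.36  0.19  2.06 -0.1   0.73 -2.06]
plane dz/dx,dz/dy,z0 [ 0.0006  0.0003 -0.017 ] 14625
front x 0.1151 head y [-0.0379  0.0355]
bar tool (array([79.4, -1.4]), array([14.2, 46.6]), 1.727)
```

jog_arm:
  moves:
    - [0.004,0.03,0,0]
    - [0.008,0.07,0,0.05]
    - [0.013,0.11,0,0.1]
    - [0.018,0.15,0,0.15]
    - [0.023,0.19,0,0.19]
    - [0.028,0.23,0,0.19]
    - [0.033,0.27,0,0.19]
    - [0.0357,0.291,0,0.19]
    - [0.0357,0.291,0,0.19]
    - [0.0357,0.291,0,0.19]
    - [0.0357,0.291,0,0.19]

```text
clock: 6.88
position: [0.4521, -0.128, 0.1165]
ee_rot: [-3.099, 0.512, 0.001]
force: [-0.4, -0.4, -2.9]
width: 0.476
gripper_force: 44.9
```

```bash
python3 - <<'E'
from held import *
held('w5.png')
# dock seen from scene camera under held meter: wall tops & plate
for n in("scene","side"):
    im,R,t=get(n); C=cloud(im,R,t); save(im,n+"5.png")
E
python3 - <<'E'
import cv2,numpy as np
a=cv2.imread('pics/w5.png');b=cv2.imread('pics/scene5.png')
cv2.imwrite('pics/c5.png',np.hstack([cv2.resize(a,(400,300)),cv2.resize(b[90:300,210:490],(400,300))]))
E
```

```text
tool pos [ 0.4521 -0.128   0.1165] yaw -0.3274 j7 [-0.08  0.34  0.31  2.1  -0.16  0.72 -1.57]
plane dz/dx,dz/dy,z0 [ 0.0009  0.0003 -0.017 ] 14528
front x 0.1147 head y [-0.0379  0.0355]
bar tool (array([79. , -1.3]), array([14.1, 46.9]), 1.725)
```

View pics/c5.png

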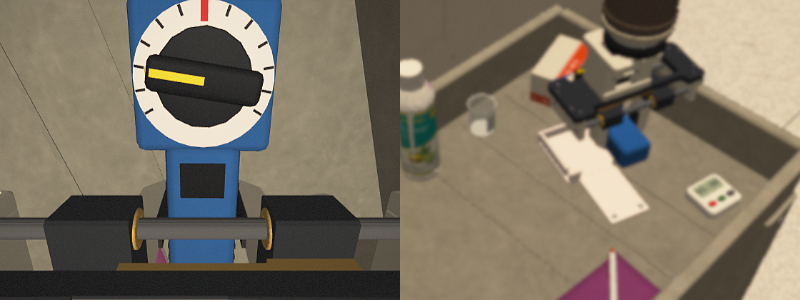

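The wrist view shows the meter level and still held, with the pointer at left. The scene crop shows the dock free under it. Lowering in two stages while watching the force.

jog_arm:
  moves:
    - [0,0.001,0.03,0]
    - [0,0.001,0.055,0]
    - [0,0.001,0.065,0]
    - [0,0.001,0.071,0]
    - [0,0.001,0.077,0]
    - [0,0.001,0.082,0]
    - [0,0.001,0.085,0]
    - [0,0.001,0.085,0]

```text
clock: 8.02
position: [0.4518, -0.1301, 0.0317]
ee_rot: [-3.099, 0.515, 0.0]
force: [-0.7, -0.0, -2.6]
width: 0.474
gripper_force: 44.9
```

jog_arm:
  moves:
    - [0,0,0.003,0]
    - [0,0,0.005,0]
    - [0,0,0.007,0]
    - [0,0,0.0085,0]
    - [0,0,0.0085,0]
    - [0,0,0.0085,0]

```text
clock: 8.78
position: [0.4518, -0.1301, 0.0232]
ee_rot: [3.099, -0.515, 0.0]
force: [-0.6, -0.1, -3.4]
width: 0.474
gripper_force: 44.9
```

jog_arm:
  moves:
    - [0,0,0.0008,0]
    - [0,0,0.0015,0]
    - [0,0,0.0015,0]

```text
clock: 9.15
position: [0.4518, -0.1301, 0.023]
ee_rot: [-3.098, 0.515, -0.001]
force: [-5.7, 1.6, 23.5]
width: 0.475
gripper_force: 44.9
```

Contact at 23 N. I'll ease off, open the jaws and rise.

jog_arm:
  moves:
    - [0,0,-0.001,0]
    - [0,0,-0.001,0]

```text
clock: 9.4
position: [0.452, -0.1301, 0.023]
ee_rot: [-3.099, 0.515, -0.001]
force: [-2.1, 1.3, 7.9]
width: 0.478
gripper_force: 44.9
```

jog_arm:
  moves:
    - [0,0,0,0]
    - [0,0,0,0]
    - [0,0,0,0]
    - [0,0,0,0]
    - [0,0,-0.03,0]
    - [0,0,-0.07,0]
    - [0,0,-0.11,0]
    - [-0.04,0,-0.13,0]
    - [-0.06,0,-0.13,0]
    - [-0.06,0,-0.13,0]
    - [-0.06,0,-0.13,0]
  hand: 0.068

```text
clock: 10.78
position: [0.3959, -0.1109, 0.1528]
ee_rot: [3.099, -0.515, 0.001]
force: [0.5, 0.8, 0.5]
width: 0.739
gripper_force: 0.0
```

```bash
cat > docked.py <<'E'
from meas import *
im,R,t=get("wrist"); C=cloud(im,R,t); import sys; save(im,sys.argv[1])
x,y,z=C[...,0],C[...,1],C[...,2]; hsv=cv2.cvtColor(im["color"],cv2.COLOR_RGB2HSV); ok=im["z_map"]>0
near=(np.hypot(x-.4845,y+.139)<.13)&ok
m=near&(abs(z-.040)<.005)&(hsv[...,1]>60); m&=big(m); print("meter",rect(C[m],-.33))
Q=C[m];A=np.c_[Q[:,:2],np.ones(len(Q))];print("tilt",np.linalg.lstsq(A,Q[:,2],rcond=None)[0].round(4),np.median(Q[:,2]))
b=near&(z>.067)&(z<.08); print("bar",rect(C[b],1.1))
ye=near&(cv2.inRange(hsv,(20,150,100),(35,255,255))>0); print("yellow",C[ye].mean(0) if ye.any() else 0)
w=near&(z>.017)&(z<.026)&(hsv[...,1]<60)&(hsv[...,2]>110); print("walls",rect(C[w],-.33))
o=arm.observe(); print(o["position"],o["joints"].round(2),o["gripper_force"])
E
python3 docked.py w6.png
```

```text
meter (array([ 465. , -134.2]), array([ 75. , 125.3]), -0.316)
tilt [-0.0018  0.0082  0.042 ] 0.04020431371170327
bar (array([ 522.5, -152.9]), array([10.8, 46.1]), 1.241)
yellow [ 0.48933029 -0.13129579  0.12888185]
walls (array([ 509.5, -147.5]), array([64.5, 96. ]), 1.235)
[ 0.39593622 -0.11094825  0.15271618] [-0.15  0.19  0.34  2.19 -0.09  0.77 -1.65] 0.0
```

View pics/w6.png

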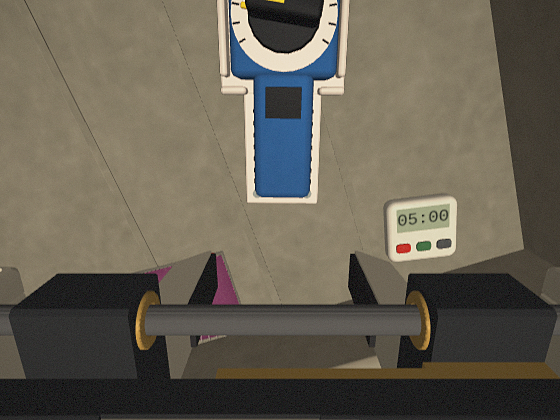

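The wrist view shows the meter seated in the dock, with the tail end at (282,195) and stubs at both shoulders. Next I'll measure the knob from straight above.

jog_arm:
  moves:
    - [0.03,0,-0.03,0]
    - [0.065,0,-0.05,0]
    - [0.065,0,-0.05,0]
    - [0.065,0,-0.05,0]

```text
clock: 11.32
position: [0.4559, -0.1317, 0.2018]
ee_rot: [3.099, -0.515, -0.003]
force: [-0.8, -0.1, -0.4]
width: 0.741
gripper_force: 0.0
```

```bash
python3 docked.py w7.png
```

```text
meter (array([ 463. , -134.3]), array([ 74.5, 120.3]), -0.306)
tilt [0.     0.0073 0.0411] 0.0402944333351371
bar (array([ 526.8, -154.4]), array([14. , 45.9]), 1.088)
yellow [ 0.51830547 -0.14318361  0.12938327]
walls (array([ 526.1, -153.4]), array([98.7, 99.4]), -0.325)
[ 0.45546175 -0.13155495  0.20172917] [-0.13  0.23  0.36  2.   -0.1   0.93 -1.62] 0.0
```

jog_arm:
  moves:
    - [0.02,-0.0005,0,-0.18]
    - [0.04,-0.001,0,-0.36]
    - [0.06,-0.0016,0,-0.54]
    - [0.0745,-0.0016,0.02,-0.72]
    - [0.0745,-0.0016,0.04,-0.9]
    - [0.0745,-0.0016,0.06,-1.08]
    - [0.0745,-0.0016,0.08,-1.26]
    - [0.0745,-0.0016,0.09,-1.418]
    - [0.0745,-0.0016,0.09,-1.418]
    - [0.0745,-0.0016,0.09,-1.418]
    - [0.0745,-0.0016,0.09,-1.418]
  hand: 0.04

```text
clock: 12.75
position: [0.5277, -0.1542, 0.1132]
ee_rot: [2.689, 1.624, 0.001]
force: [0.1, -0.3, 0.9]
width: 0.437
gripper_force: 0.0
```

Run:
```python
from h import *
o=arm.observe(); Rt=cv2.Rodrigues(o["ee_rot"])[0]; print(o["position"],o["joints"].round(2),"tool y ang",np.arctan2(Rt[1,1],Rt[0,1]),"knob in tool",(np.array([.5268,-.1544,.061])-o["position"])@Rt)
```

```text
[ 0.527744   -0.154228    0.11322465] [ 0.16  0.45  0.04  1.9  -0.02  0.79 -0.28] tool y ang -0.4839474492643743 knob in tool [-0.00059888 -0.00079397  0.052224  ]
```

jog_arm:
  moves:
    - [0,-0.001,0.02,0]
    - [0,-0.001,0.04,0]
    - [0,-0.001,0.052,0]
    - [0,-0.001,0.052,0]
    - [0,-0.001,0.052,0]

```text
clock: 13.38
position: [0.5271, -0.1539, 0.0613]
ee_rot: [2.687, 1.626, 0.001]
force: [0.0, -0.5, 0.3]
width: 0.433
gripper_force: 0.0
```

jog_arm:
  moves:
    - [0,0,0,0]
    - [0,0,0,0]
    - [0,0,0,0]
    - [0,0,0,0]
  hand: 0.005
  newtons: 25

```text
clock: 13.88
position: [0.527, -0.1539, 0.061]
ee_rot: [2.687, 1.627, 0.001]
force: [0.3, 0.4, 1.7]
width: 0.153
gripper_force: 25.0
```

Width 14 mm, so the bar is gripped. Turning clockwise.

jog_arm:
  moves:
    - [0,0,0,0.12]
    - [0,0,0,0.24]
    - [0,0,0,0.36]
    - [0,0,0,0.48]
    - [0,0,0,0.6]
    - [0,0,0,0.72]
    - [0,0,0,0.84]
    - [0,0,0,0.96]
    - [0,0,0,1.08]
    - [0,0,0,1.2]
    - [0,0,0,1.32]
    - [0,0,0,1.415]
    - [0,0,0,1.415]
    - [0,0,0,1.415]
    - [0,0,0,1.415]

```text
clock: 15.75
position: [0.5271, -0.1543, 0.061]
ee_rot: [3.1, -0.509, 0.002]
force: [0.9, -3.5, 4.0]
width: 0.153
gripper_force: 25.0
```

jog_arm:
  moves:
    - [0,0,0,0]
    - [0,0,0,0]
    - [0,0,0,0]
    - [0,0,-0.03,0]
    - [0,0,-0.08,0]
    - [-0.03,0,-0.13,0]
    - [-0.07,0,-0.14,0]
    - [-0.07,0,-0.14,0]
    - [-0.07,0,-0.14,0]
    - [-0.07,0,-0.14,0]
  hand: 0.04

```text
clock: 17.0
position: [0.4609, -0.1316, 0.2003]
ee_rot: [3.099, -0.51, -0.001]
force: [-0.1, -1.2, -0.3]
width: 0.437
gripper_force: 0.0
```

```bash
python3 docked.py w8.png
```

```text
meter (array([ 460.7, -129.2]), array([ 74. , 119.2]), -0.349)
tilt [0.0001 0.008  0.0412] 0.04030174436036002
bar (array([ 524.7, -151.1]), array([13.5, 45.7]), -0.317)
yellow [ 0.49942856 -0.14664268  0.21200942]
walls (array([ 526.3, -153.3]), array([ 99. , 100.3]), -0.34)
[ 0.46077028 -0.13159859  0.2002374 ] [-0.28  0.25  0.55  2.   -0.16  0.93 -1.55] 0.0
```

View pics/w8.png

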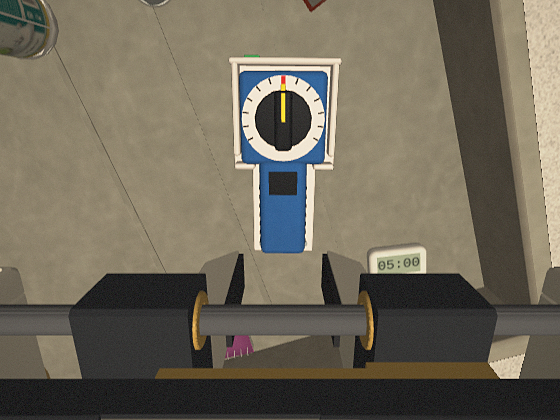

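The wrist view shows the meter lying in the nest. The yellow pointer at (283,90) is on the red mark at (284,78), about 0.03 rad off. The knob sits about 3 mm from the nest's middle, and the gripper is clear.

```bash
python3 -c "
from cell import arm
print(arm.sign_off())"
```

```text
the job is handed in; nothing more can be done
None
```

I laid the meter in the dock dial up, turned its pointer to the red zero (about 0.03 rad off by camera), released it with the gripper clear, and handed the job in at about 17 s; no verdict was returned.

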